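# Pack the marked paint kit in layers

### The job

Pack the paint case that has the purple-capped pot in its end. Lay every loose paint tube flat on the floor of its bay, none on top of another, then lay the pencil tin and the wooden brush box side by side lengthwise across the bay on its end ledges, and last lay the paper block flat in the middle on top of both; if the tin is already lying on this case, take it off first. Leave both pots in their wells and do not knock over the bottles.

Things in the scene. Friction and masses are not known exactly. Their poses are not given: they have to be found in the camera images.
- case_a: dark blue open paint case, like the other one, fixed; origin at table level under the centre of its tube bay, x along the case towards its pot end, y across, z up. Bay 196 mm (x) by 130 mm (y) inside, floor 6 mm up. Outer walls and the cross wall at x 98 to 102 mm are 4 mm thick, rims 42 mm up; the case spans x -102 to 154, y -69 to 69 mm
- case_b: dark blue open paint case, like the other one, fixed; origin at table level under the centre of its tube bay, x along the case towards its pot end, y across, z up. Bay 196 mm (x) by 130 mm (y) inside, floor 6 mm up. Outer walls and the cross wall at x 98 to 102 mm are 4 mm thick, rims 42 mm up; the case spans x -102 to 154, y -69 to 69 mm
- case_a_bay (a point): centre of the bay floor of case_a, 6 mm up, axes as the case. In each corner of the bay is a grey ledge block, 12 mm along x (|x| 86 to 98 mm) by 43 mm along y (|y| 22 to 65 mm), top 36 mm above the table; the 44 mm gap between the two blocks of an end is open to the end wall, so a box 40 mm wide rests on the ledges only when well to one side (|y| about 35 mm)
- case_b_bay (a point): centre of the bay floor of case_b, 6 mm up, axes as the case. In each corner of the bay is a grey ledge block, 12 mm along x (|x| 86 to 98 mm) by 43 mm along y (|y| 22 to 65 mm), top 36 mm above the table; the 44 mm gap between the two blocks of an end is open to the end wall, so a box 40 mm wide rests on the ledges only when well to one side (|y| about 35 mm)
- case_a_pot (a point): centre of the pot well's floor at the +x end of case_a (126 mm along the case from its origin, 6 mm up); axes as the case
- case_b_pot (a point): the same point of case_b
- purple_pot_c (a point): centre of the round paint pot with the purple cap, 40 mm diameter, 56 mm tall, standing in the pot well of one of the two cases: it marks the kit to pack
- yellow_pot_c (a point): centre of the like pot with the yellow cap, in the pot well of the other case
- tube1_c (a point): centre of the white paint tube with red band and cap, 112 mm long (x, cap at +x), 22 mm wide (y) and 22 mm high, z up; it lies without rolling; 70 g; grip across y; three or four of the four tubes are present
- tube2_c (a point): centre of the white paint tube with blue band and cap, 112 mm long (x, cap at +x), 22 mm wide (y) and 22 mm high, z up; it lies without rolling; 70 g; grip across y; three or four of the four tubes are present
- tube3_c (a point): centre of the white paint tube with green band and cap, 112 mm long (x, cap at +x), 22 mm wide (y) and 22 mm high, z up; it lies without rolling; 70 g; grip across y; three or four of the four tubes are present
- tube4_c (a point): centre of the white paint tube with orange band and cap, 112 mm long (x, cap at +x), 22 mm wide (y) and 22 mm high, z up; it lies without rolling; 70 g; grip across y; three or four of the four tubes are present
- tin_c (a point): centre of the dark steel pencil tin, a closed flat box 186 mm (x) by 40 mm (y) by 24 mm (z up), about 160 g; it starts lying lengthwise on the ledges, along one side of one of the two cases
- brushbox_c (a point): centre of the pale wooden brush box, closed, 186 mm (x) by 40 mm (y) by 24 mm (z up), about 130 g; starts on the table
- pad_c (a point): centre of the white watercolour paper block, a stiff glued block 120 mm (x) by 60 mm (y) by 16 mm (z up), 120 g; starts on the table
- amber_bottle: bystander: upright amber bottle, 68 mm diameter, 165 mm tall, origin under its centre
- glue_bottle: bystander: upright white glue bottle, 58 mm diameter, 175 mm tall, origin under its centre
- purple_lid: bystander: loose purple lid lying on the table, 80 mm diameter, 12 mm thick, origin under its centre
Things that resemble listed ones, but are neither listed nor needed, are in the scene too. Of the things shaped like the part that bears tin_c, the dark steel one is meant.

How it is judged (in metres and radians):
On the way, in this order (a step that is already met when the one before it is completed fails the run):
1. every tube lies on the bay floor of the case with the purple pot (((horizontal distance between purple_pot_c and case_a_pot below 0.03 m and ((x of tube1_c in the frame of case_a between -0.098 and 0.098 m and y of tube1_c in the frame of case_a between -0.065 and 0.065 m and z of tube1_c in the frame of case_a below 0.025 m) and (x of tube2_c in the frame of case_a between -0.098 and 0.098 m and y of tube2_c in the frame of case_a between -0.065 and 0.065 m and z of tube2_c in the frame of case_a below 0.025 m) and (x of tube3_c in the frame of case_a between -0.098 and 0.098 m and y of tube3_c in the frame of case_a between -0.065 and 0.065 m and z of tube3_c in the frame of case_a below 0.025 m) and (x of tube4_c in the frame of case_a between -0.098 and 0.098 m and y of tube4_c in the frame of case_a between -0.065 and 0.065 m and z of tube4_c in the frame of case_a below 0.025 m))) or (horizontal distance between purple_pot_c and case_b_pot below 0.03 m and ((x of tube1_c in the frame of case_b between -0.098 and 0.098 m and y of tube1_c in the frame of case_b between -0.065 and 0.065 m and z of tube1_c in the frame of case_b below 0.025 m) and (x of tube2_c in the frame of case_b between -0.098 and 0.098 m and y of tube2_c in the frame of case_b between -0.065 and 0.065 m and z of tube2_c in the frame of case_b below 0.025 m) and (x of tube3_c in the frame of case_b between -0.098 and 0.098 m and y of tube3_c in the frame of case_b between -0.065 and 0.065 m and z of tube3_c in the frame of case_b below 0.025 m) and (x of tube4_c in the frame of case_b between -0.098 and 0.098 m and y of tube4_c in the frame of case_b between -0.065 and 0.065 m and z of tube4_c in the frame of case_b below 0.025 m))))), for 0.2 s.
2. tin and brush box lie across that bay on the ledges, above the tubes (((horizontal distance between purple_pot_c and case_a_pot below 0.03 m and ((x of tube1_c in the frame of case_a between -0.098 and 0.098 m and y of tube1_c in the frame of case_a between -0.065 and 0.065 m and z of tube1_c in the frame of case_a below 0.025 m) and (x of tube2_c in the frame of case_a between -0.098 and 0.098 m and y of tube2_c in the frame of case_a between -0.065 and 0.065 m and z of tube2_c in the frame of case_a below 0.025 m) and (x of tube3_c in the frame of case_a between -0.098 and 0.098 m and y of tube3_c in the frame of case_a between -0.065 and 0.065 m and z of tube3_c in the frame of case_a below 0.025 m) and (x of tube4_c in the frame of case_a between -0.098 and 0.098 m and y of tube4_c in the frame of case_a between -0.065 and 0.065 m and z of tube4_c in the frame of case_a below 0.025 m)) and (x of tin_c in the frame of case_a between -0.013 and 0.013 m and y of tin_c in the frame of case_a between -0.052 and 0.052 m and z of tin_c in the frame of case_a between 0.043 and 0.053 m and angle between the x axis of each of tin_c, brushbox_c and the x axis of case_a, either way round below 0.12 rad and x of brushbox_c in the frame of case_a between -0.013 and 0.013 m and y of brushbox_c in the frame of case_a between -0.052 and 0.052 m and z of brushbox_c in the frame of case_a between 0.043 and 0.053 m)) or (horizontal distance between purple_pot_c and case_b_pot below 0.03 m and ((x of tube1_c in the frame of case_b between -0.098 and 0.098 m and y of tube1_c in the frame of case_b between -0.065 and 0.065 m and z of tube1_c in the frame of case_b below 0.025 m) and (x of tube2_c in the frame of case_b between -0.098 and 0.098 m and y of tube2_c in the frame of case_b between -0.065 and 0.065 m and z of tube2_c in the frame of case_b below 0.025 m) and (x of tube3_c in the frame of case_b between -0.098 and 0.098 m and y of tube3_c in the frame of case_b between -0.065 and 0.065 m and z of tube3_c in the frame of case_b below 0.025 m) and (x of tube4_c in the frame of case_b between -0.098 and 0.098 m and y of tube4_c in the frame of case_b between -0.065 and 0.065 m and z of tube4_c in the frame of case_b below 0.025 m)) and (x of tin_c in the frame of case_b between -0.013 and 0.013 m and y of tin_c in the frame of case_b between -0.052 and 0.052 m and z of tin_c in the frame of case_b between 0.043 and 0.053 m and angle between the x axis of each of tin_c, brushbox_c and the x axis of case_b, either way round below 0.12 rad and x of brushbox_c in the frame of case_b between -0.013 and 0.013 m and y of brushbox_c in the frame of case_b between -0.052 and 0.052 m and z of brushbox_c in the frame of case_b between 0.043 and 0.053 m)))), for 0.2 s.
At the end, for the whole second after the job is handed in: In the case with the purple pot: all tubes on the bay floor (centre under 25 mm up); tin and brush box on the ledges above, along the case within 0.12 rad, centred within 13 mm, centre 43 to 53 mm up; block flat on both, within 45 mm of the bay centre, 63 to 74 mm up; at rest (((horizontal distance between purple_pot_c and case_a_pot below 0.03 m and ((x of tube1_c in the frame of case_a between -0.098 and 0.098 m and y of tube1_c in the frame of case_a between -0.065 and 0.065 m and z of tube1_c in the frame of case_a below 0.025 m) and (x of tube2_c in the frame of case_a between -0.098 and 0.098 m and y of tube2_c in the frame of case_a between -0.065 and 0.065 m and z of tube2_c in the frame of case_a below 0.025 m) and (x of tube3_c in the frame of case_a between -0.098 and 0.098 m and y of tube3_c in the frame of case_a between -0.065 and 0.065 m and z of tube3_c in the frame of case_a below 0.025 m) and (x of tube4_c in the frame of case_a between -0.098 and 0.098 m and y of tube4_c in the frame of case_a between -0.065 and 0.065 m and z of tube4_c in the frame of case_a below 0.025 m)) and (x of tin_c in the frame of case_a between -0.013 and 0.013 m and y of tin_c in the frame of case_a between -0.052 and 0.052 m and z of tin_c in the frame of case_a between 0.043 and 0.053 m and angle between the x axis of each of tin_c, brushbox_c and the x axis of case_a, either way round below 0.12 rad and x of brushbox_c in the frame of case_a between -0.013 and 0.013 m and y of brushbox_c in the frame of case_a between -0.052 and 0.052 m and z of brushbox_c in the frame of case_a between 0.043 and 0.053 m) and (horizontal distance between pad_c and case_a below 0.045 m and z of pad_c in the frame of case_a between 0.063 and 0.074 m and angle between pad_c's own z axis and vertical below 0.08 rad)) or (horizontal distance between purple_pot_c and case_b_pot below 0.03 m and ((x of tube1_c in the frame of case_b between -0.098 and 0.098 m and y of tube1_c in the frame of case_b between -0.065 and 0.065 m and z of tube1_c in the frame of case_b below 0.025 m) and (x of tube2_c in the frame of case_b between -0.098 and 0.098 m and y of tube2_c in the frame of case_b between -0.065 and 0.065 m and z of tube2_c in the frame of case_b below 0.025 m) and (x of tube3_c in the frame of case_b between -0.098 and 0.098 m and y of tube3_c in the frame of case_b between -0.065 and 0.065 m and z of tube3_c in the frame of case_b below 0.025 m) and (x of tube4_c in the frame of case_b between -0.098 and 0.098 m and y of tube4_c in the frame of case_b between -0.065 and 0.065 m and z of tube4_c in the frame of case_b below 0.025 m)) and (x of tin_c in the frame of case_b between -0.013 and 0.013 m and y of tin_c in the frame of case_b between -0.052 and 0.052 m and z of tin_c in the frame of case_b between 0.043 and 0.053 m and angle between the x axis of each of tin_c, brushbox_c and the x axis of case_b, either way round below 0.12 rad and x of brushbox_c in the frame of case_b between -0.013 and 0.013 m and y of brushbox_c in the frame of case_b between -0.052 and 0.052 m and z of brushbox_c in the frame of case_b between 0.043 and 0.053 m) and (horizontal distance between pad_c and case_b below 0.045 m and z of pad_c in the frame of case_b between 0.063 and 0.074 m and angle between pad_c's own z axis and vertical below 0.08 rad))) and linear speed of each of tin, brushbox, pad, tube1, tube2, tube3, tube4 below 0.02 m/s); the robot touches nothing.
It fails at once if a bottle is knocked over (angle between any of amber_bottle, glue_bottle's own z axis and vertical above 0.6 rad).
It fails at once if a pot is taken out of its well (distance of any of purple_pot_c, yellow_pot_c from where it was at the start of the episode above 0.04 m).
Of tube1, tube2, tube3, tube4 only 3 to 4 are there at a start; the rules pass over those that are not, and their reading is None.
At some moment in a run one of tube1, tube2, tube3, tube4 may be knocked a few centimetres aside while the robot is not near it.
Once in a run the grip may slacken for a moment while it holds something.
It also fails if it takes over 210 s, if anything falls off the work surface, if the arm or the gripper's body presses on something with over 40 N, if the wrist force passes 120 N, or if a joint passes its speed limit or range.

### The arm

A 6-joint arm with a two-finger parallel gripper is mounted at the origin on the work surface. World frame = base frame: x ahead of the robot, y to its left, z up, the work surface at z = 0. Lengths are in m, angles in degrees, forces in N, time in s.
With the tool pointing down it reaches from about 0.3 to 0.775 m from the base axis. Payload 14.6 kg.
Tool frame: the origin (TCP) lies midway between the tips of the shut fingers; the grasp point (between the pads) lies 19 mm behind it (r.grip_point_offset is the distance from the TCP to the grasp point, in m); z points along the fingers, y is the line along which they close (so a half turn about z gives the same grasp; the last joint's range is limited). The gripper opens to 85 mm and grips with 20 to 120 N. Pads are 22 mm wide; open, the fingers measure 114 mm over their backs; the gripper's body (76 mm by 85 mm) begins 54 mm behind the grasp point. The pads swing forward as they close: fully open they stand 13 mm farther back than shut.
Start: joints at [70.096, 17.183, 87.147, -0, 75.671, -3.816], TCP at [0.152, 0.528, 0.231] pointing down, gripper open.
Joint ranges: [-173.82, 173.82], [-45.26, 126.66], [13.44, 144.39], [-59.66, 239.66], [0, 175.72], [-146.38, 146.38]. Speed limits (degrees/s): [127.2, 127.2, 147.25, 180, 180, 180].

### API

Orientations are given as a 3x3 rotation matrix whose columns are the frame's x, y, z axes.
In Python, from plant import r gives the robot as it stands. The module is installed in compiled form; this text tells all that it offers. Calls block until the motion is done:
- r.move_to(position, orientation): joint-space move of the TCP to a pose.
- r.move_straight(position, orientation=None, max_speed=0.15, until_force=None): straight line of the TCP; orientation=None keeps the orientation; max_speed is the mean speed in m/s. With until_force (N) it stops when the force on the tool has changed by that much, and returns True; else False.
- r.move_j(angles): joint-space move.
- r.set_gripper(opening, f_grip=None): opening from 0.0 (shut) to 1.0 (fully open); f_grip is the grip in N (None keeps the last); returns when the fingers have stopped.
- r.sleep(seconds).
- r.ik(position, orientation): joint angles nearest the present ones, or None.
- r.get_obs(): the state.
- r.get_image(name): name is "scene" or "top" or "wrist"; returns a dict with "img" (420x560x3 uint8, red, green, blue), "fx", "fy", "cx", "cy" (pixels), "origin" and "attitude" of the camera in the world. Camera axes: x right, y up, looking along -z (the intrinsics and any distortion apply to the point x, -y, -z); pixel columns grow to the right and rows downward; lengths in m; the calibration is good to about 2 mm. The wrist camera is an equidistant fisheye: a pixel r from the principal point sees the ray r / f radians off the axis. A picture is of the moment at which its call begins. There is no depth.
A pose or a line that the arm cannot do raises r.IKError and nothing moves.
- r.job_done(): hands the job in; it is judged then, once.
Trained networks look in a picture, given as the dict that the camera call returned (one of the last four; its "shot" number tells which), for a name from the list of things; names that differ only in an ending like _2 or _b are one class to them, and where a whole thing is asked for, a point or a joint stands for the part that bears it (a point fixed in the world has none). Each returns a list of dicts, best first, with "confidence" (0 to 1); they miss things now and then, are a little off and sometimes report something else, mostly with a low value. They report only what shows in the picture. A call takes as long as a camera call. They do not tell look-alikes from the thing itself.
- r.spot_in(picture, thing): "rect" ([left, top, width, height] in pixels, round what is visible of it).
- r.silhouettes(picture, thing): "mask" (420x560 bool, what is visible of it) and "rect" ([left, top, width, height] in pixels, round what is visible of it).
The state is a dict: "t": time; "q": joint angles; "qd": joint speeds; "effort": joint torques, N m; "tcp_pos": TCP position; "tool_rot": TCP orientation; "contact_force": force on the tool from outside, world axes, zero at the start; "wrist_torque": the same for the moment, N m; "finger_gap": opening from 0.0 (shut) to 1.0 (fully open); "finger_force": force on a finger pad.
Only numpy, scipy, OpenCV 4.12 (cv2) and the standard library are available. Lean on these libraries where they do the work, as an engineer would, in place of code of your own. Each camera call takes 0.05 s, during which the arm holds its last target. There are 200 camera calls.

## Working session

There is one attempt and no reset: what is moved stays moved. The work goes in short steps, each a Python script; the robot and the scene stay as the last script left them, time stands still between calls to the robot, and variables do not carry over. Pictures are saved under pics/ and viewed, at most 14 in all, crops included, and the job is handed in when it is done.

```bash
mkdir -p pics; ls; python3 - <<'E'
from plant import r
import cv2,pickle
o=r.get_obs();print(o['t'],o['tcp_pos'])
for n in('top','scene'):
    p=r.get_image(n);cv2.imwrite(f'pics/{n}0.png',cv2.resize(p['img'][:,:,::-1],(800,600),interpolation=cv2.INTER_CUBIC));pickle.dump(p,open(n+'.pkl','wb'))
    print({k:v for k,v in p.items() if k!='img'})
    for t in ['case_a','purple_pot_c','yellow_pot_c','tube1_c','tube2_c','tube3_c','tube4_c','tin_c','brushbox_c','pad_c','amber_bottle','glue_bottle','purple_lid']:
        print(t,[([round(float(v)) for v in d['rect']],round(float(d['confidence']),2)) for d in r.spot_in(p,t)])
E
```

```text
pics
0.0 [0.15234844 0.52822458 0.23070559]
{'fx': 524.9297786143529, 'fy': 524.9297786143529, 'cx': 273.66030462859817, 'cy': 209.3304908591475, 'origin': array([0.30841389, 0.15928719, 1.38767092]), 'attitude': array([[-0.12968672,  0.96663362, -0.22090902],
       [-0.99154694, -0.12732542,  0.02495798],
       [-0.00400211,  0.22227838,  0.97497503]]), 'shot': 1}
case_a [([330, 173, 69, 104], 0.9), ([266, 179, 64, 101], 0.69)]
purple_pot_c [([285, 185, 14, 17], 0.68)]
yellow_pot_c [([348, 177, 18, 19], 0.61), ([330, 174, 69, 105], 0.55)]
tube1_c [([189, 275, 41, 16], 0.93)]
tube2_c []
tube3_c [([432, 206, 44, 15], 0.57)]
tube4_c [([188, 232, 44, 14], 0.8)]
tin_c [([272, 204, 27, 72], 0.71), ([50, 273, 73, 39], 0.56)]
brushbox_c [([236, 217, 19, 71], 0.64)]
pad_c [([401, 202, 30, 48], 0.57)]
amber_bottle [([293, 126, 29, 40], 0.95)]
glue_bottle [([188, 233, 44, 14], 0.72), ([406, 140, 36, 33], 0.55)]
purple_lid [([189, 170, 32, 30], 0.96), ([283, 185, 16, 17], 0.72), ([326, 177, 73, 100], 0.4)]
{'fx': 380.43141690246847, 'fy': 380.43141690246847, 'cx': 276.0784014840399, 'cy': 212
[... 214 characters left out ...]
.34851246e-03,  5.20769521e-01,  8.53665687e-01]]), 'shot': 2}
case_a [([227, 171, 48, 82], 0.74), ([166, 174, 56, 78], 0.63)]
purple_pot_c [([242, 230, 15, 17], 0.47), ([318, 246, 25, 30], 0.4)]
yellow_pot_c [([182, 228, 18, 16], 0.65)]
tube1_c [([316, 178, 33, 15], 0.62)]
tube2_c []
tube3_c [([98, 207, 39, 12], 0.72), ([165, 174, 54, 75], 0.32)]
tube4_c [([313, 210, 37, 9], 0.8)]
tin_c [([400, 177, 61, 22], 0.89), ([257, 172, 16, 55], 0.62)]
brushbox_c [([291, 179, 12, 50], 0.65)]
pad_c [([138, 188, 24, 33], 0.56)]
amber_bottle [([216, 248, 29, 42], 0.88)]
glue_bottle [([104, 230, 38, 36], 0.9), ([290, 179, 13, 50], 0.27)]
purple_lid [([317, 248, 24, 23], 0.62), ([256, 172, 16, 56], 0.26)]
```

View pics/top0.png

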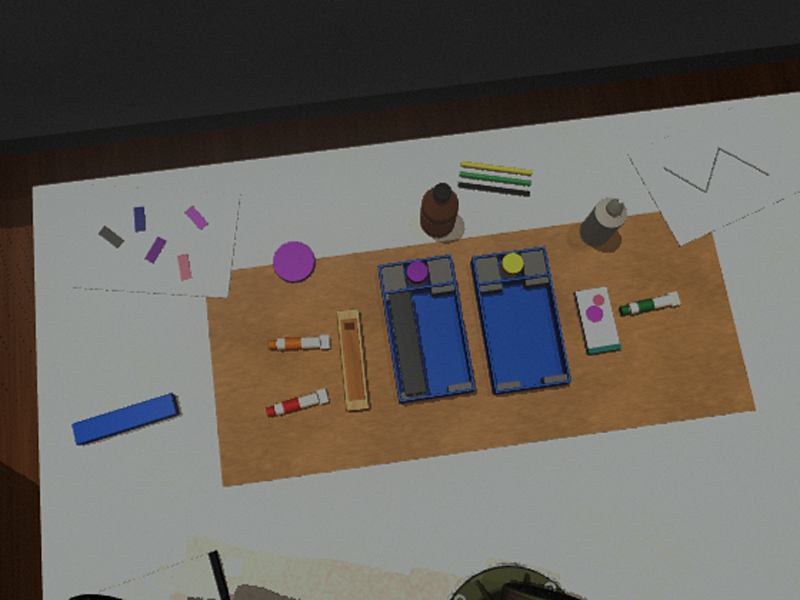

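```bash
python3 - <<'E'
import cv2,pickle
p=pickle.load(open('top.pkl','rb'))['img'][:,:,::-1]
cv2.imwrite('pics/crop0.png',cv2.resize(p[160:300,250:440],(800,590),interpolation=cv2.INTER_CUBIC))
E
```

```text
(no output)
```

View pics/crop0.png

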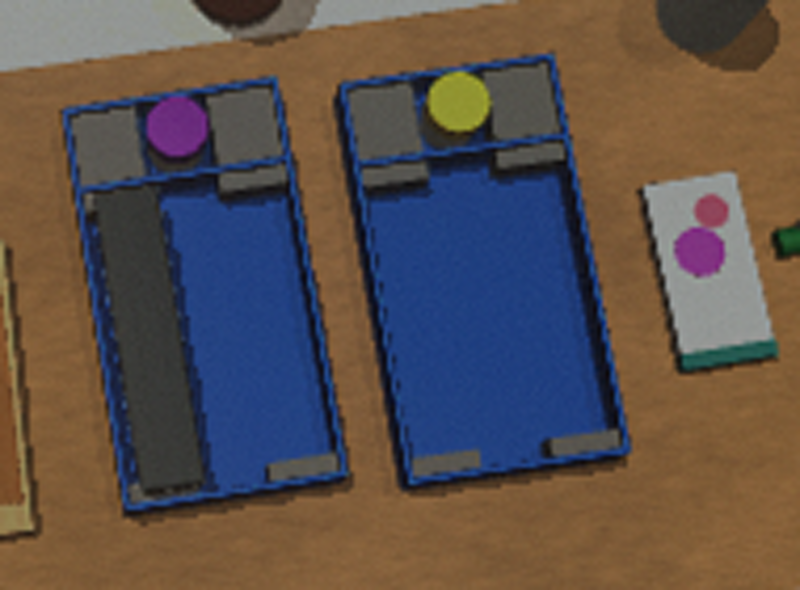

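The purple pot (800-scale px 417,270) is in the left case, and the yellow pot (513,263) is in the right one. The candidates for the tin are the dark steel box on the purple case at (407,343) and a blue look-alike on the table at (125,418). The dark one matches "dark steel", and the crop confirms it. The tubes showing are red (298,403), orange (299,343) and green (650,303), with no blue one seen. The brush box is at (353,360) and the pad at (598,320).

```bash
cat > h.py <<'E'
from plant import r
import numpy as np, cv2
def rays(p,uv):
    uv=np.asarray(uv,float).reshape(-1,2)
    x=(uv[:,0]-p['cx'])/p['fx']; y=(uv[:,1]-p['cy'])/p['fy']
    if p.get('fish'):
        th=np.hypot(x,y)+1e-9; s=np.sin(th)/th; d=np.stack([x*s,-y*s,-np.cos(th)],1)
    else: d=np.stack([x,-y,-np.ones_like(x)],1)
    return d@np.asarray(p['attitude']).T
def toplane(p,uv,z):
    d=rays(p,uv); o=np.asarray(p['origin']); return (o+d*((z-o[2])/d[:,2])[:,None])[:,:2]
def shot(n):
    p=r.get_image(n); p['fish']=(n=='wrist'); return p
def finds(p,thing,z):
    """[(conf, centre xy, angle deg of long axis, long, short, pixel rect)]"""
    out=[]
    for d in r.silhouettes(p,thing):
        m=d['mask'].astype(np.uint8)
        c=max(cv2.findContours(m,cv2.RETR_EXTERNAL,cv2.CHAIN_APPROX_NONE)[0],key=len,default=None)
        if c is None or len(c)<8: continue
        q=toplane(p,c.reshape(-1,2),z).astype(np.float32)
        (cx,cy),(w,h),a=cv2.minAreaRect(q)
        if w<h: w,h,a=h,w,a+90
        out.append((round(float(d['confidence']),2),np.array([cx,cy]),(a+90)%180-90,w,h,[int(v) for v in d['rect']]))
    return out
def show(t,o): print(t,o[0],o[1].round(4),round(o[2],1),'size',round(o[3],3),round(o[4],3),o[5])
def rot(close_deg):
    """tool down, fingers closing along close_deg in world"""
    a=np.radians(close_deg); y=np.array([np.cos(a),np.sin(a),0]); z=np.array([0,0,-1.])
    return np.stack([np.cross(y,z),y,z],1)
def best(pos,close_deg):
    c=[]
    for k in (0,180):
        R=rot(close_deg+k); q=r.ik(pos,R)
        if q is not None: c.append((abs(q[5]),k,R))
    return min(c,key=lambda e:e[:2])[2]
E
python3 - <<'E'
from h import *
p=shot('top')
for t,z in [('case_a',.042),('purple_pot_c',.06),('tube1_c',.011),('tube2_c',.011),('tube3_c',.011),('tube4_c',.011),('tin_c',.06),('brushbox_c',.024),('pad_c',.016),('amber_bottle',.08),('glue_bottle',.09)]:
    for o in finds(p,t,z): show(t,o)
w=shot('wrist'); o=r.get_obs(); R=np.array(o['tool_rot'])
print(w['fx'],w['cx'],w['cy'],R.round(3).tolist(),'cam in tool',R.T@(w['origin']-o['tcp_pos']),(R.T@w['attitude']).round(3).tolist())
E
```

```text
case_a 0.91 [0.5539 0.0697] 1.1 size 0.262 0.141 [265, 179, 64, 101]
case_a 0.63 [ 0.5464 -0.102 ] 0.5 size 0.259 0.144 [331, 174, 64, 100]
purple_pot_c 0.67 [0.6506 0.0728] -7.5 size 0.046 0.039 [283, 184, 16, 16]
purple_pot_c 0.37 [0.5094 0.2084] -1.1 size 0.182 0.04 [234, 216, 23, 72]
tube1_c 0.59 [0.4483 0.3208] -80.0 size 0.115 0.028 [185, 272, 45, 21]
tube3_c 0.61 [ 0.5458 -0.3555] -80.9 size 0.113 0.028 [432, 205, 43, 11]
tube4_c 0.62 [0.56   0.3038] 85.1 size 0.114 0.027 [187, 233, 44, 12]
tube4_c 0.4 [0.5593 0.0676] 1.4 size 0.265 0.143 [265, 176, 65, 105]
tin_c 0.96 [0.4563 0.6162] -79.9 size 0.185 0.044 [49, 272, 76, 36]
tin_c 0.93 [0.5268 0.1086] 1.4 size 0.188 0.042 [272, 202, 27, 73]
tin_c 0.17 [0.5504 0.0719] 0.7 size 0.256 0.138 [266, 176, 64, 103]
brushbox_c 0.63 [0.5155 0.2105] -1.3 size 0.185 0.042 [239, 216, 15, 68]
pad_c 0.66 [ 0.5294 -0.25  ] 1.3 size 0.124 0.066 [400, 199, 33, 49]
pad_c 0.54 [0.5582 0.0681] 1.4 size 0.264 0.142 [266, 180, 66, 100]
pad_c 0.22 [0.4504 0.321 ] -83.4 size 0.114 0.028 [188, 274, 42, 19]
amber_bottle 0.7 [0.7615 0.0169] -7.9 size 0.103 0.068 [294, 125, 27, 40]
amber_bottle 0.17 [0.4417 0.3126] -78.9 size 0.106 0.025 [186, 273, 45, 20]
glue_bottle 0.88 [ 0.6966 -0.2756] -45.1 size 0.104 0.056 [403, 140, 35, 31]
glue_bottle 0.29 [ 0.5379 -0.0929] 0.4 size 0.249 0.141 [331, 171, 69, 105]
glue_bottle 0.19 [0.6931 0.2919] -6.1 size 0.077 0.072 [188, 170, 34, 26]
325.19226210127806 279.185425095379 211.23915885562215 [[-0.961, 0.277, -0.0], [0.277, 0.961, -0.0], [0.0, -0.0, -1.0]] cam in tool [ 0.07879793  0.00035629 -0.1419527 ] [[0.0, 0.951, 0.308], [1.0, -0.001, 0.001], [0.001, 0.308, -0.951]]
```

```bash
cat >> h.py <<'E'
def view(xy,close_deg,z,go=r.move_to):
    """camera straight above xy, TCP at height z"""
    for k in (0,180):   # prefer reachable, small wrist angle
        pass
    c=[]
    for k in (0,180):
        R=rot(close_deg+k); P=np.r_[np.asarray(xy)-0.0788*R[:2,0],z]; q=r.ik(P,R)
        if q is not None: c.append((abs(q[5]),k,P,R))
    _,_,P,R=min(c,key=lambda e:e[:2]); r.move_to(P,R)
    return shot('wrist')
E
sed -i '/prefer reachable/,+1d' h.py
python3 - <<'E'
from h import *
w=view((.553,.07),90,.30)
cv2.imwrite('pics/w1.png',w['img'][:,:,::-1])
for t,z in [('case_a',.042),('purple_pot_c',.062),('tin_c',.06)]:
    for o in finds(w,t,z): show(t,o)
print(r.get_obs()['t'],r.get_obs()['q'])
E
```

```text
case_a 0.88 [ 0.5496 -0.0987] 0.9 size 0.258 0.15 [95, 15, 114, 193]
case_a 0.7 [0.5568 0.0711] 1.3 size 0.256 0.138 [222, 12, 116, 201]
case_a 0.25 [ 0.6506 -0.102 ] -72.0 size 0.059 0.042 [131, 169, 36, 37]
purple_pot_c 0.93 [0.6522 0.0735] 0.1 size 0.046 0.038 [264, 173, 31, 38]
purple_pot_c 0.17 [0.788  0.0124] -17.2 size 0.159 0.073 [210, 238, 54, 93]
tin_c 0.64 [0.4872 0.4873] 2.9 size 0.036 0.02 [550, 79, 9, 25]
tin_c 0.6 [0.5291 0.1081] 1.3 size 0.184 0.043 [291, 16, 39, 151]
4.625 [ 3.06891911e+00  2.64195873e+01  6.55525610e+01  3.10193363e-03
  8.80250673e+01 -8.69713708e+01]
```

View pics/w1.png

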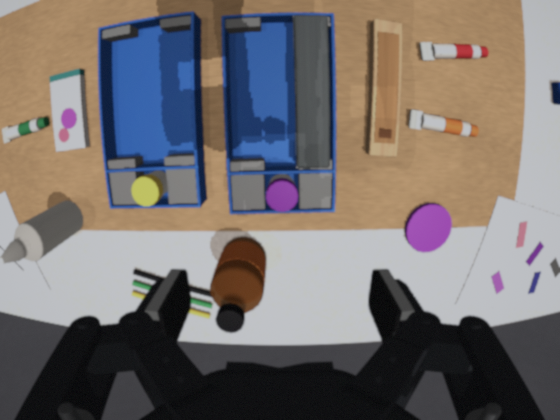

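The wrist view shows the purple case at (280,115), size 256x138 mm as specified, with the tin on its right side at (311,92). Next I take the tin off and park it.

```bash
cat >> h.py <<'E'
C=np.array([.5308,.0705]); CA=1.3   # purple case origin and heading
def case(x,y):
    a=np.radians(CA); return C+np.array([[np.cos(a),-np.sin(a)],[np.sin(a),np.cos(a)]])@[x,y]
def st(): 
    o=r.get_obs(); return 't%.1f gap %.3f ff %.1f z %.4f F %s'%(o['t'],o['finger_gap'],np.max(o['finger_force']),o['tcp_pos'][2],np.round(o['contact_force'],1))
def pick(xy,close_deg,z,op,up=.18,f=60):
    P=np.r_[xy,z]; R=best(P,close_deg)
    r.set_gripper(op); r.move_to(P+[0,0,.1],R)
    hit=r.move_straight(P+[0,0,.02],R,max_speed=.12); hit=r.move_straight(P,R,max_speed=.04,until_force=8)
    r.set_gripper(0,f_grip=f); print('grip hit',hit,st())
    r.move_straight(np.r_[xy,up],R,max_speed=.12); print('up',st())
def place(xy,close_deg,z,op,up=.18,f=8):
    P=np.r_[xy,z]; R=best(P,close_deg)
    r.move_to(np.r_[xy,up],R); print('carry',st())
    r.move_straight(P+[0,0,.02],R,max_speed=.12); hit=r.move_straight(P,R,max_speed=.03,until_force=f)
    print('down hit',hit,st())
    r.set_gripper(op); r.move_straight(np.r_[xy,up],R,max_speed=.15)
E
python3 - <<'E'
from h import *
pick((.5295,.1081),91.3,.043,.75)
place((.35,.1),0,.004,.75)
w=view((.553,.07),90,.25)
cv2.imwrite('pics/w2.png',w['img'][:,:,::-1])
for t,z in [('case_a',.042),('tube2_c',.017),('tin_c',.024),('tube1_c',.011)]:
    for o in finds(w,t,z): show(t,o)
print(st())
E
```

```text
grip hit False t7.6 gap 0.447 ff 61.2 z 0.0436 F [-2.  -0.2  5.5]
up t8.9 gap 0.453 ff 60.4 z 0.1792 F [ 0.5 -0.2 -1.4]
carry t10.3 gap 0.450 ff 66.7 z 0.1800 F [ 0.  -0.8 -2. ]
down hit True t12.3 gap 0.448 ff 68.5 z 0.0076 F [-2.5 -0.9 12.9]
case_a 0.84 [ 0.5493 -0.098 ] 0.7 size 0.255 0.15 [74, 0, 126, 219]
case_a 0.73 [0.5564 0.0713] 1.5 size 0.257 0.139 [216, 0, 129, 229]
tube1_c 0.85 [0.4508 0.3238] -81.0 size 0.12 0.025 [434, 34, 70, 21]
t15.7 gap 0.747 ff 0.0 z 0.2502 F [0.7 0.1 0.4]
```

View pics/w2.png

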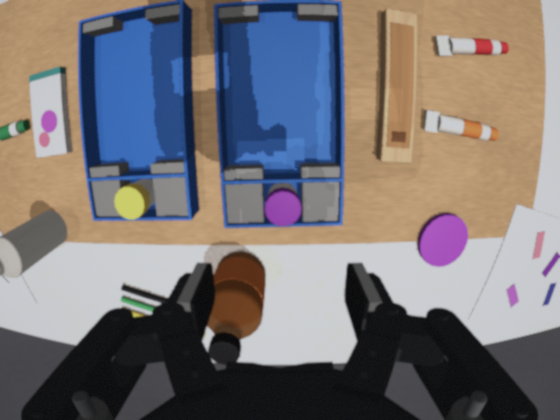

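The purple case is now empty, with no blue tube in it, so there are three tubes. I take each one after a fresh close look.

```bash
cat >> h.py <<'E'
def tube(n,guess,slot):
    w=view(guess,90 if guess[1]>0 else 90,.16)
    c=[o for o in finds(w,f'tube{n}_c',.011) if .095<o[3]<.13 and o[4]<.04 and np.hypot(*(o[1]-guess))<.09]
    if not c: 
        cv2.imwrite(f'pics/lost{n}.png',w['img'][:,:,::-1]); print('lost',n); return False
    c=min(c,key=lambda o:np.hypot(*(o[1]-guess))); show(n,c)
    pick(c[1],c[2]+90,.005,.65)
    if r.get_obs()['finger_gap']<.15: print('MISSED'); return False
    place(case(*slot),CA,.0105,.40)
    return True
E
python3 - <<'E'
from h import *
if tube(1,(.4508,.3238),(.05,0)): tube(4,(.56,.305),(0,0))
w=view((.553,.07),90,.25)
cv2.imwrite('pics/w3.png',w['img'][:,:,::-1])
for t in '134':
    for o in finds(w,f'tube{t}_c',.017): show(t,o)
print(st())
E
```

```text
1 0.9 [0.4515 0.3219] -82.0 size 0.114 0.026 [213, 90, 125, 40]
grip hit False t20.4 gap 0.242 ff 59.9 z 0.0055 F [ 0.4 -0.2  4.5]
up t22.0 gap 0.244 ff 59.2 z 0.1793 F [-0.4  0.2 -0.1]
carry t23.1 gap 0.239 ff 59.2 z 0.1799 F [-0.1  0.5 -1. ]
down hit True t25.1 gap 0.242 ff 60.0 z 0.0115 F [-1.1  0.2  5.4]
4 0.59 [0.5604 0.3076] 87.4 size 0.115 0.026 [216, 95, 131, 27]
grip hit False t31.6 gap 0.248 ff 60.0 z 0.0055 F [0.8 0.3 3.5]
up t33.2 gap 0.242 ff 59.4 z 0.1792 F [-0.1 -1.  -0.8]
carry t34.1 gap 0.242 ff 59.4 z 0.1801 F [-0.3  0.2 -0.3]
down hit True t36.1 gap 0.237 ff 60.3 z 0.0115 F [-2.7 -0.1  7.2]
1 0.74 [0.5791 0.0718] -86.6 size 0.114 0.027 [230, 122, 97, 23]
1 0.38 [0.8211 0.0247] 3.5 size 0.19 0.061 [220, 252, 46, 108]
3 0.89 [ 0.546  -0.3207] -84.7 size 0.073 0.021 [0, 121, 29, 15]
4 0.81 [0.5315 0.0703] 88.6 size 0.115 0.026 [228, 78, 101, 23]
4 0.69 [0.7153 0.2951] 10.2 size 0.08 0.079 [418, 211, 48, 52]
t39.3 gap 0.395 ff 0.0 z 0.2499 F [-0.4 -0.2  0.1]
```

View pics/w3.png

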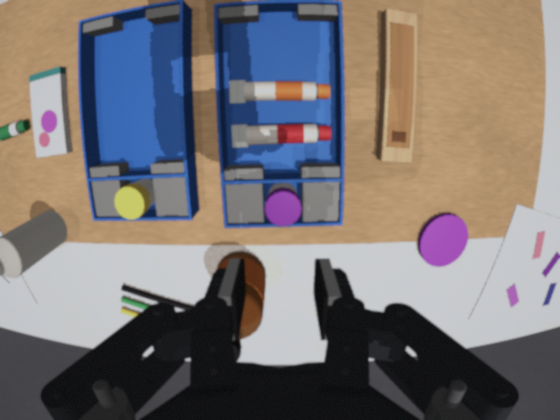

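The red and orange tubes lie flat in the bay at (282,134) and (280,91). Green is next.

```bash
sed -i 's/90 if guess\[1\]>0 else 90,.16/90,.20/' h.py; python3 - <<'E'
from h import *
ok=tube(3,(.546,-.355),(-.05,0))
w=view((.553,.07),90,.25)
for t in '134':
    for o in finds(w,f'tube{t}_c',.017): show(t,o)
if ok:
    w=view((.515,.21),90,.22)
    for o in finds(w,'brushbox_c',.024): show('brush',o)
    w2=view((.35,.1),0,.22)
    for o in finds(w2,'tin_c',.024): show('tin',o)
    cv2.imwrite('pics/w4.png',np.hstack([w['img'],w2['img']])[:,:,::-1][::1,::1][:, :])
    im=cv2.imread('pics/w4.png'); cv2.imwrite('pics/w4.png',cv2.resize(im,(800,300),interpolation=cv2.INTER_AREA))
print(st())
E
```

```text
3 0.9 [ 0.5498 -0.3527] -86.0 size 0.113 0.025 [220, 89, 115, 32]
grip hit False t45.0 gap 0.237 ff 59.8 z 0.0055 F [-0.5 -0.   3.5]
up t46.6 gap 0.241 ff 59.1 z 0.1792 F [ 0.   0.4 -0.6]
carry t48.2 gap 0.240 ff 59.1 z 0.1800 F [ 0.7  0.7 -1. ]
down hit True t50.2 gap 0.241 ff 60.1 z 0.0115 F [-3.2  0.1  7.9]
1 0.79 [0.5821 0.0719] -87.3 size 0.113 0.025 [232, 122, 94, 28]
3 0.69 [0.4819 0.0692] -89.3 size 0.114 0.026 [228, 39, 101, 20]
4 0.56 [0.5555 0.0788] -83.3 size 0.115 0.026 [236, 100, 101, 27]
brush 0.92 [0.5172 0.2114] -1.0 size 0.185 0.04 [265, 24, 34, 175]
tin 0.8 [0.3501 0.1005] -89.9 size 0.183 0.04 [260, 22, 41, 172]
tin 0.5 [0.6808 0.0716] -4.3 size 0.069 0.043 [514, 135, 31, 36]
tin 0.26 [0.563  0.0696] 1.4 size 0.28 0.146 [348, 75, 199, 132]
t55.4 gap 0.403 ff 0.0 z 0.2201 F [-0.1  0.3  0. ]
```

View pics/w4.png

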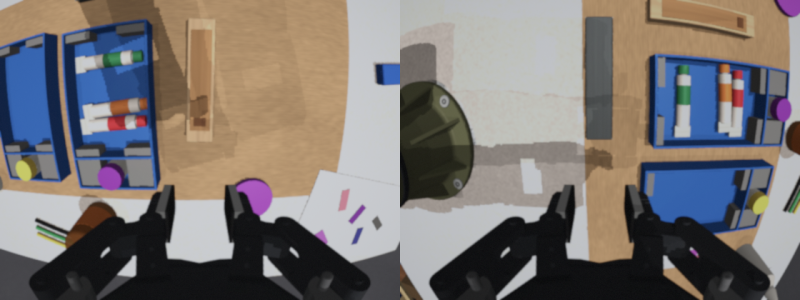

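The green tube is in. The orange tube was nudged but still lies flat beside red on the floor (780-px montage, (120,105)). The tin and brush box are measured, and I now lay them on the ledges.

```bash
python3 - <<'E'
from h import *
pick((.3501,.1005),0,.008,.75)
place(case(0,.033),CA+90,.038,.57)
w=view((.553,.07),90,.25)
for t,z in [('tin_c',.06),('case_a',.042),('tube1_c',.017),('tube4_c',.017),('tube3_c',.017)]:
    for o in finds(w,t,z): show(t,o)
cv2.imwrite('pics/w5.png',w['img'][:,:,::-1])
print(st())
E
```

```text
grip hit False t58.2 gap 0.454 ff 60.1 z 0.0084 F [-2.9  0.   9. ]
up t59.8 gap 0.448 ff 60.4 z 0.1795 F [ 0.5 -0.5 -1.6]
carry t61.2 gap 0.455 ff 60.4 z 0.1799 F [-0.3  0.9 -2.3]
down hit True t62.9 gap 0.452 ff 61.8 z 0.0445 F [-4.3 -0.5 10.7]
tin_c 0.74 [0.5305 0.1026] 1.3 size 0.184 0.041 [289, 4, 44, 176]
tin_c 0.26 [0.6518 0.0745] 0.0 size 0.045 0.04 [264, 184, 38, 40]
case_a 0.58 [0.5569 0.0717] 1.2 size 0.257 0.141 [211, 0, 135, 232]
case_a 0.56 [ 0.5496 -0.0976] 0.7 size 0.258 0.151 [75, 1, 126, 222]
tube1_c 0.75 [0.5824 0.05  ] -86.5 size 0.07 0.026 [229, 124, 63, 24]
tube4_c 0.62 [0.5583 0.0537] -83.8 size 0.063 0.025 [238, 100, 95, 29]
tube3_c 0.59 [0.4823 0.0475] 89.7 size 0.071 0.026 [228, 40, 63, 19]
tube3_c 0.46 [0.6653 0.0744] 0.0 size 0.053 0.043 [266, 184, 33, 40]
tube3_c 0.25 [ 0.7299 -0.3465] -62.7 size 0.226 0.077 [0, 209, 67, 67]
t65.1 gap 0.568 ff 0.0 z 0.2498 F [ 0.1 -0.2  0.7]
```

View pics/w5.png

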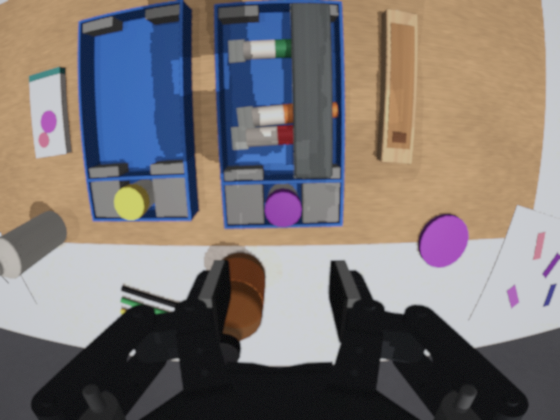

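The tin sits squarely on the ledges at (312,92). The brush box is next, then a look at the pad.

```bash
python3 - <<'E'
from h import *
pick((.5172,.2114),89,.008,.75)
place(case(0,-.034),CA+90,.038,.57)
w=view((.553,.07),90,.25)
for t,z in [('tin_c',.06),('brushbox_c',.06)]:
    for o in finds(w,t,z): show(t,o)
w2=view((.5294,-.25),90,.22)
for o in finds(w2,'pad_c',.016): show('pad',o)
cv2.imwrite('pics/w6.png',cv2.resize(np.hstack([w['img'],w2['img']])[:,:,::-1],(800,300),interpolation=cv2.INTER_AREA))
print(st())
E
```

```text
grip hit False t68.1 gap 0.451 ff 61.3 z 0.0086 F [-1.2  0.2  6.3]
up t69.7 gap 0.453 ff 60.5 z 0.1793 F [ 0.1  0.4 -1.6]
carry t72.1 gap 0.450 ff 60.4 z 0.1800 F [-0.4  0.6 -2.2]
down hit True t73.8 gap 0.453 ff 61.8 z 0.0445 F [-3.7 -0.2  9.9]
tin_c 0.68 [0.5568 0.0712] 1.3 size 0.244 0.132 [214, 0, 130, 227]
tin_c 0.67 [0.5305 0.1023] 1.2 size 0.184 0.042 [290, 1, 44, 176]
brushbox_c 0.59 [ 0.7102 -0.2991] -63.9 size 0.201 0.066 [0, 207, 68, 68]
pad 0.67 [ 0.6514 -0.0871] 79.1 size 0.066 0.032 [111, 0, 48, 26]
pad 0.58 [ 0.5321 -0.2501] 1.7 size 0.121 0.061 [251, 51, 57, 111]
t80.1 gap 0.568 ff 0.0 z 0.2200 F [ 0.2 -0.1  0.3]
```

View pics/w6.png

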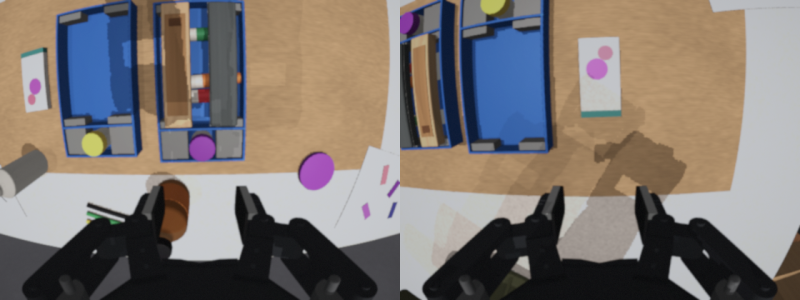

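The brush box and tin lie side by side on the ledges at (175,65) and (223,65) in the montage. The pad goes on last.

```bash
python3 - <<'E'
from h import *
pick((.5321,-.2501),91.7,-.003,.9)
if r.get_obs()['finger_gap']>.5:
    place(case(0,0),CA,.050,.85)
    w=view((.553,.07),90,.25)
    for t,z in [('tin_c',.06),('brushbox_c',.06),('pad_c',.076)]:
        for o in finds(w,t,z): show(t,o)
    s=shot('scene')['img'][150:275,150:320]
    cv2.imwrite('pics/w7.png',cv2.resize(np.hstack([cv2.resize(w['img'],(560,420)),cv2.resize(s,(560,420))])[:,:,::-1],(800,300),interpolation=cv2.INTER_AREA))
print(st())
E
```

```text
grip hit False t82.9 gap 0.685 ff 65.1 z -0.0023 F [-0.9  0.8  6.1]
up t84.5 gap 0.685 ff 64.3 z 0.1793 F [ 0.7  1.2 -1.3]
carry t85.8 gap 0.691 ff 64.3 z 0.1799 F [-0.4  0.1 -1.3]
down hit True t87.3 gap 0.685 ff 65.3 z 0.0576 F [-2.3  0.5  7. ]
tin_c 0.75 [0.5915 0.1042] 1.5 size 0.061 0.04 [291, 3, 42, 175]
brushbox_c 0.81 [0.593  0.0381] -0.3 size 0.061 0.041 [226, 4, 42, 173]
pad_c 0.71 [0.5311 0.0698] -88.7 size 0.121 0.06 [215, 55, 126, 62]
t90.2 gap 0.850 ff 0.0 z 0.2500 F [ 0.4 -0.1 -0.1]
```

View pics/w7.png

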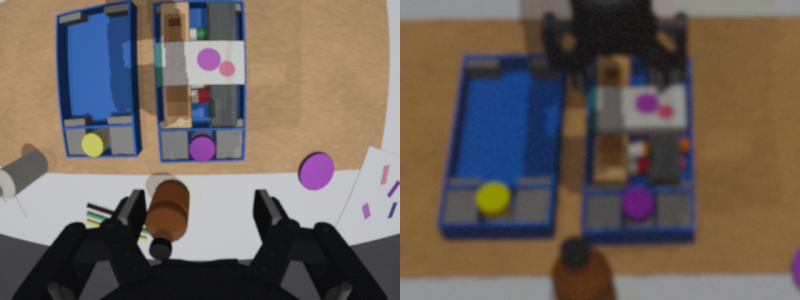

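The paper block lies flat across the tin and brush box at (200,62), centred on the bay. Both pots and the bottles are in place and the gripper is clear, so I hand it in.

```bash
python3 -c "
from plant import r
r.sleep(.3);print(r.job_done())"
```

```text
the job is handed in; nothing more can be done
None
```

The purple-pot case is packed (three tubes on the floor, tin and brush box on the ledges, paper block flat on top) and handed in at about 90 s; the hand-in returned no verdict.

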